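Run the tall trolley hook onto the utensil rail and shut the end gate

ROBOT

A 6-joint arm with a two-finger parallel gripper is mounted at the origin on a cart in front of the work surface, level with it; the furniture and walls round the work are solid. World frame = base frame: x ahead of the robot, y to its left, z up, the work surface at z = 0. Lengths are in m, angles in rad, forces in N, time in s.
With the tool pointing down it reaches from about 0.375 to 0.9 m from the base axis. Payload 3.1 kg.
Tool frame: the origin (TCP) lies midway between the tips of the shut fingers; the grasp point (between the pads) lies 19 mm behind it; x points along the fingers, y is the direction in which the jaws open and shut, and the axes are right-handed (so a half turn about x gives the same grasp; the last joint's range is limited). The gripper opens to 87 mm and grips with 3 to 60 N. Pads are 19 mm wide; open, the fingers measure 117 mm over their backs; the gripper's body (75 mm by 190 mm) begins 51 mm behind the grasp point.
Start: joints at [1.093, 0.527, 1.433, -0, 1.181, -0.178], TCP at [0.184, 0.597, 0.223] pointing down, gripper open.
Joint ranges: [-3.08, 3.08], [-0.75, 2.2], [0.22, 2.44], [-1.43, 4.57], [0, 2.65], [-2.85, 2.85]. Speed limits (rad/s): [2.79, 2.79, 3.14, 3.14, 3.14, 3.14].

INTERFACE

Orientations are given as a unit quaternion [x, y, z, w].
In Python, from rig import get_obs, imaging, robot gives the robot as it stands.
- The arm moves only by the shell command python3 -m inch 'ROWS' [FORCE]. ROWS is JSON, a list of rows, each a list of 3 entries, a list of its own where there are three numbers: the finger opening in mm, from 0 to 87, then the shift along the tool's x, y, z in mm, then the turn, a rotation vector about the tool's x, y, z in degrees. In form: [[grip, [dx, dy, dz], [wx, wy, wz]], ...]. A call has 1 to 12 rows; each row shifts and turns the pose as measured when the row begins, along the tool's axes as they then stand; what a row does not reach is not made up. A row lasts 1/8 s, in which the tool goes at most 62.5 mm and 10.7 degrees, less where a joint would pass 70% of its speed; a pose out of reach is approached as far as the arm can. A call with a gripper value outside its range is refused whole. The fingers move at their own pace and stop on an object; FORCE is the grip in N (left out, the last holds). Time passes only in rows, so rows that do not move let the fingers close. It gives the time, the measured TCP pose, the force and the opening at its end, in the units of the state.
- get_obs(): the state, without advancing time (a new reading comes with each control period).
- imaging.camera(name): name is "side" or "top"; returns the picture (420x560x3 uint8, red, green, blue); there is no depth.
- imaging.camera_params(name): a dict with "camera_matrix" (3x3 intrinsics, pixels), "xyz" and "rotation" of the camera in the world. Camera axes: x right, y down, z forward; pixel columns grow to the right and rows downward; lengths in m; the calibration is good to about 2 mm. A picture is of the moment at which its call begins. camera_params takes no time and is no camera call.
- robot.hand_in(): hands the job in, once; it reports no verdict.
Trained networks look in the newest picture that a camera, given by its name, has taken for a name from the list of things; names that differ only in an ending like _2 or _b are one class to them, and where a whole thing is asked for, a point or a joint stands for the part that bears it (a point fixed in the world has none). Each returns a list of dicts, best first, with "confidence" (0 to 1); they miss things now and then, are a little off and sometimes report something else, mostly with a low value. They report only what shows in the picture. A call takes as long as a camera call.
- imaging.cut_out(camera, target): "pixels" (420x560 bool, what is visible of it) and "box" ([centre column, centre row, width, height] in pixels, round what is visible of it).
- imaging.tip_of(camera, target): "pixel" ([column, row] in pixels: a listed point, or the origin of a listed thing).
The state is a dict: "time": time; "q": joint angles; "joint_velocities": joint speeds; "joint_torque": joint torques, N m; "position": TCP position; "tool_rot": TCP orientation; "ft_force": force on the tool from outside, world axes, zero at the start; "moment": the same for the moment, N m; "grip_width": finger opening in m.
Only numpy, scipy, OpenCV 4.12 (cv2) and the standard library are available. Lean on these libraries where they do the work, as an engineer would, in place of code of your own. Each camera call takes 0.05 s, during which the arm holds its last target. There are 200 camera calls.

TASK

Take the taller of the two trolley hooks, feed its slider into the open end of the utensil rail with the hook's upright strip on the side away from the posts, and slide it along until it is fully home against the closed end. Then swing the little end gate fully shut across the open end so the hook cannot run off, and let go. Leave the shorter hook, the tin, the spice jar and the cup where they stand.

Things in the scene. Friction and masses are not known exactly. Their poses are not given: they have to be found in the camera images.
- rail: Utensil rail stand, fixed: wooden base 100 x 300 x 12 mm, two rear posts at x=+60 mm carrying an aluminium channel along y at x=0, 28 mm wide outside, top at z=130 mm. Origin on the worktop below the channel's middle; x to the posts, z up. Open end at y=-120 mm, closed end at y=+115 mm (inner face). The slider gets in only at the open end; its centre is home at y=+97 mm.
- rail_mouth (a point): Point on the channel floor at the open end (x=0, y=-120, z=115 mm in the rail's frame, same axes). Cavity 22 mm wide (x), 12 mm high above this floor; a 9 mm slot along the middle of its top lets the hook's neck pass. Sides, floor and lips flare out by 3 to 5 mm beyond the open end, to y=-140 mm.
- rail_stop (a point): Point on the channel floor at the inner face of the closed end (x=0, y=+115, z=115 mm in the rail's frame).
- gate (a joint): End gate hinge (rad), vertical axis behind the open end: 0 = shut across the open end, against its stop; grows as the gate swings outward (counterclockwise from above), up to 2.6; starts open at 2.0 to 2.4, out of the way. Light friction (about 0.5 N at the knob); it stays where it is left.
- gate_hinge (a point): Point on the gate's hinge axis (x=+24, y=-152 mm in the rail's frame), at the knob's grip height z=146 mm.
- gate_knob (a point): Grip point of the gate's black round upright knob, 14 mm in diameter, z=126 to 151 mm (this point z=146), standing on the gate's flat arm (6 mm thick, 54 mm long, z=116 to 126 mm), 42 mm from the hinge axis. Gate shut: knob at x=-18, y=-152 mm in the rail's frame.
- tall_hook: The taller of two C-shaped steel trolley hooks, 144 mm high, 140 g, loose, standing on its foot. Origin under the foot, straight below the slider; z up. Foot x=-36 to +22 mm with a 30 mm high lip at +x; upright strip (32 mm wide) at x=-34 mm; bridge from its top back to x=0, top at z=102. Black slider under the bridge, underside at z=65; black grip fin on top of it. It mounts with its axes parallel to the rail's.
- tall_hook_slider (a point): Centre of the underside of the taller hook's slider, 65 mm above the hook's origin, same axes. The slider is 18 mm in x, 36 mm in y, 8 mm high; the neck from it up to the bridge is 5 mm in x, 28 mm in y, 25 mm long.
- tall_hook_grip (a point): Centre of the taller hook's grip fin, 125 mm above its origin (60 mm above the slider's underside), same axes. The fin is 12 mm in x, 24 mm in y, 42 mm high: top 19 mm above this point, bridge 23 mm below it; pinch it across its x.
- short_hook: The shorter of two C-shaped steel trolley hooks, 121 mm high, 140 g, loose, standing on its foot. Origin under the foot, straight below the slider; z up. Foot x=-36 to +22 mm with a 30 mm high lip at +x; upright strip (32 mm wide) at x=-34 mm; bridge from its top back to x=0, top at z=79. Black slider under the bridge, underside at z=42; black grip fin on top of it. Not to be moved; the two may stand in either place.
- tin: Closed food tin, 75 mm in diameter, 58 mm high, bystander; origin at the centre of its underside.
- spice_jar: Spice jar with green lid, 46 mm in diameter, 106 mm high, bystander; origin at the centre of its underside.
- cup: Small white patterned cup, 62 mm across, 89 mm with its handle, 52 mm high, bystander; origin at the centre of its underside.

How it is judged:
On the way, in this order (a step that is already met when the one before it is completed fails the run):
1. the taller hook's slider is inside the channel, with the gate still open (x of tall_hook_slider in the frame of rail between -0.006 and 0.006 m and z of tall_hook_slider in the frame of rail between 0.11 and 0.123 m and y of tall_hook_slider in the frame of rail between -0.095 and 0.085 m and value of joint gate above 0.8 rad), for 0.1 s.
2. the taller hook is home against the closed end (x of tall_hook_slider in the frame of rail between -0.006 and 0.006 m and z of tall_hook_slider in the frame of rail between 0.11 and 0.123 m and y of tall_hook_slider in the frame of rail above 0.089 m and value of joint gate above 0.3 rad), for 0.2 s.
At the end, for the whole second after the job is handed in: The taller hook's slider is in the channel (within 6 mm of its centre line, on or up to 8 mm above its floor) and within 8 mm of fully home at the closed end, the hook hangs upright within 20 degrees and at rest, and the gate is shut to within 0.12 rad (x of tall_hook_slider in the frame of rail between -0.006 and 0.006 m and z of tall_hook_slider in the frame of rail between 0.11 and 0.123 m and y of tall_hook_slider in the frame of rail above 0.089 m and angle between tall_hook's own z axis and vertical below 0.35 rad and value of joint gate below 0.12 rad and linear speed of tall_hook below 0.02 m/s); the robot touches nothing.
It fails at once if the shorter hook is moved by more than 3 cm (distance of short_hook from where it was at the start of the episode above 0.03 m).
It fails at once if the tin is moved by more than 3 cm (distance of tin from where it was at the start of the episode above 0.03 m).
It fails at once if the spice jar is moved by more than 3 cm (distance of spice_jar from where it was at the start of the episode above 0.03 m).
It fails at once if the cup is moved by more than 3 cm (distance of cup from where it was at the start of the episode above 0.03 m).
It also fails if it takes over 58 s, if anything falls off the work surface, if the arm or the gripper's body presses on something with over 40 N, if the wrist force passes 120 N, or if a joint passes its speed limit or range.

## Working session

There is one attempt and no reset: what is moved stays moved. The work goes in short steps, Python scripts to look and compute and a shell command to move; the robot and the scene stay as the last step left them, time stands still between calls to the robot, and variables do not carry over. Pictures are saved under pics/ and viewed, about 8 in all and at most 12, crops included, and the job is handed in when it is done.

```bash
mkdir -p pics; ls; cat > h.py <<'E'
import numpy as np, cv2
from rig import get_obs, imaging, robot
from scipy.spatial.transform import Rotation as R
def cam(n):
    p=imaging.camera_params(n); return np.array(p["camera_matrix"]),np.array(p["xyz"]),np.array(p["rotation"])
def ray(n,px):
    K,c,r=cam(n); 
    if r.shape!=(3,3): r=R.from_quat(r).as_matrix()
    d=r@np.linalg.solve(K,[px[0],px[1],1.]); return c,d/np.linalg.norm(d)
def onz(n,px,z):
    c,d=ray(n,px); return c+d*(z-c[2])/d[2]
def tri(a,b):
    (c1,d1),(c2,d2)=ray("side",a),ray("top",b)
    s=np.linalg.lstsq(np.stack([d1,-d2],1),c2-c1,rcond=None)[0]
    p,q=c1+s[0]*d1,c2+s[1]*d2
    return (p+q)/2,np.linalg.norm(p-q)
def proj(n,X):
    K,c,r=cam(n)
    if r.shape!=(3,3): r=R.from_quat(r).as_matrix()
    v=K@(r.T@(np.array(X)-c)); return v[:2]/v[2]
E
python3 - <<'E'
from h import *
print(get_obs())
ims={n:imaging.camera(n) for n in("side","top")}
for n in ims:
    cv2.imwrite(f"pics/{n}0.png",ims[n][:,:,::-1]); print(n,imaging.camera_params(n))
for t in ["rail_mouth","rail_stop","rail","gate_hinge","gate_knob","tall_hook","tall_hook_slider","tall_hook_grip","short_hook","tin","spice_jar","cup"]:
    r={n:imaging.tip_of(n,t) for n in ims}
    for n in r: print(t,n,[(np.round(x["pixel"],1).tolist(),round(x["confidence"],2)) for x in r[n][:3]])
    if all(r.values()): 
        p,e=tri(r["side"][0]["pixel"],r["top"][0]["pixel"]); print("   ",p.round(4),round(e,4))
E
```

```text
pics
{'time': 0.0, 'q': array([ 1.09351074e+00,  5.28441845e-01,  1.43387525e+00,  6.09314562e-06,
        1.18140108e+00, -1.78531375e-01]), 'joint_velocities': array([-0.00116093,  0.0001394 , -0.00056322,  0.00132868, -0.00157185,
       -0.00188004]), 'joint_torque': array([ 1.29413103e-03, -4.40036201e+01, -1.76591223e+01,  6.33790484e-02,
        5.81736490e-02, -1.62359333e-04]), 'position': array([0.18360954, 0.59666959, 0.22159518]), 'tool_rot': array([ 0.10452314,  0.69947581, -0.10594474,  0.69898799]), 'ft_force': array([ 0.50432779,  0.17990413, -0.59386862]), 'moment': array([-0.00473459,  0.01122215, -0.00499435]), 'grip_width': 0.08690087893453256}
side {'camera_matrix': array([[486.31916714,   0.        , 277.37153592],
       [  0.        , 486.31916714, 208.94647959],
       [  0.        ,   0.        ,   1.        ]]), 'xyz': array([ 0.54274423, -1.04220643,  0.8644916 ]), 'rotation': array([ 8.93443204e-01, -1.58543878e-03, -6.43820755e-04, -4.49172921e-01])}
top {'camera_matrix': array([[404.04743845,   0.        , 274.69982258],
       [  0.        , 404.047438
[... 1058 characters left out ...]
[ 0.4584 -0.3426  0.0662] 0.0066
tall_hook_grip side [([234.7, 293.4], 0.58)]
tall_hook_grip top [([384.2, 228.0], 0.67), ([184.1, 226.1], 0.2)]
    [ 0.4543 -0.3375  0.1231] 0.0006
short_hook side [([237.1, 296.0], 0.84), ([237.0, 334.6], 0.6)]
short_hook top [([336.0, 235.0], 0.54)]
    [ 0.4398 -0.22   -0.0099] 0.0094
tin side [([300.9, 249.5], 0.66), ([255.9, 154.1], 0.26)]
tin top [([285.1, 184.2], 0.59)]
    [ 0.6032 -0.0619  0.    ] 0.0052
spice_jar side [([293.2, 282.1], 0.98)]
spice_jar top [([323.2, 190.2], 0.57)]
    [ 5.801e-01 -1.828e-01 -5.000e-04] 0.0031
cup side [([308.9, 194.6], 0.75)]
cup top [([203.8, 170.4], 0.77), ([279.2, 223.4], 0.68)]
    [0.6458 0.1952 0.0007] 0.0094
```

```bash
python3 - <<'E'
import cv2
a=cv2.imread("pics/side0.png")[110:360,180:380]; b=cv2.imread("pics/top0.png")[130:290,150:430]
cv2.imwrite("pics/s1.png",cv2.resize(a,None,fx=2.4,fy=2.4,interpolation=2)[:600]); cv2.imwrite("pics/t1.png",cv2.resize(b,None,fx=2.8,fy=2.8,interpolation=2))
E
```

```text
(no output)
```

View pics/s1.png

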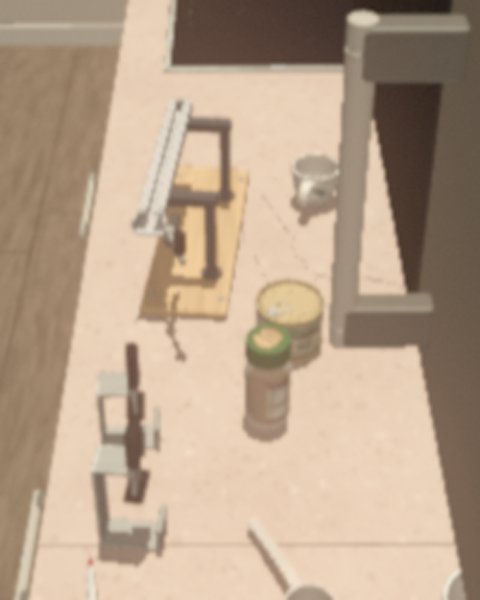

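View pics/t1.png

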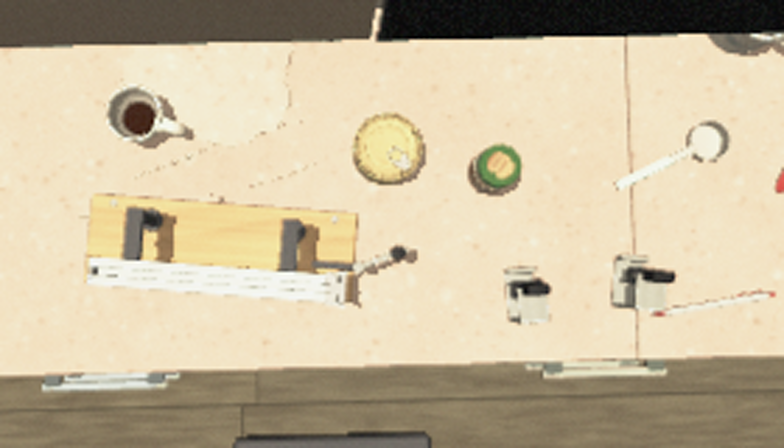

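Pictures 1 and 2 (crops). In the side view the two hooks overlap: the near one has its bridge at about (228,301) and foot at about (235,330), and the far one has its bridge at about (228,271). The near hook has the longer bridge-to-foot span, so it is the tall one, at y≈-0.34, which agrees with the triangulation. Both strips are on the robot side. In the top view the channel runs from about (182,227) to (275,235), with the gate open and its knob at about (292,220). I'll fit the rail and hook more precisely next.

```bash
cat > fit.py <<'E'
from h import *
from scipy.optimize import least_squares
# joint planar fit of keypoints from both views, several nets calls
def kp(names,model,n=2,x0=(0,0,0)):
    P=[]
    for _ in range(n):
        for c in("side","top"):
            imaging.camera(c)
            for t in names:
                for r in imaging.tip_of(c,t):
                    if np.linalg.norm(proj(c,W(x0,model[t]))-r["pixel"])<8: P.append((c,t,np.array(r["pixel"]),r["confidence"]))
    f=lambda p:np.concatenate([(proj(c,W(p,model[t]))-q)*w for c,t,q,w in P])
    s=least_squares(f,x0,loss="soft_l1"); return s.x,P,s.fun
def W(p,m):
    c,s=np.cos(p[2]),np.sin(p[2]); return np.array([p[0]+c*m[0]-s*m[1],p[1]+s*m[0]+c*m[1],m[2]])
RM=dict(rail=(0,0,0),rail_mouth=(0,-.12,.115),rail_stop=(0,.115,.115),gate_hinge=(.024,-.152,.146))
HM=dict(tall_hook=(0,0,0),tall_hook_slider=(0,0,.065),tall_hook_grip=(0,0,.125))
E
python3 - <<'E'
from fit import *
r,P,e=kp(list(RM),RM,2,(.465,.127,-.08)); print("rail",r.round(4),np.degrees(r[2]),np.round(e,1))
h,P,e=kp(list(HM),HM,2,(.455,-.341,0)); print("hook",h.round(4),np.round(e,1))
for n in("top","side"):
    im=imaging.camera(n); print(n,[ (x["box"],x["confidence"]) for x in imaging.cut_out(n,"gate_knob")][:2], [(x["pixel"],x["confidence"]) for x in imaging.tip_of(n,"gate_knob")])
    cv2.imwrite(f"pics/{n}1.png",im[:,:,::-1])
im=cv2.imread("pics/top1.png")
s=6
def ov(im,n,x0,y0,w,h,name):
    a=cv2.resize(im[y0:y0+h,x0:x0+w],None,fx=s,fy=s,interpolation=0)
    d=lambda X:tuple(int(round(v)) for v in ((proj(n,X)-[x0,y0]+.5)*s))
    for z,c in((.13,(0,0,255)),):
        q=[d(W(r,(X,Y,z))) for X,Y in((-.014,-.12),(.014,-.12),(.014,.115),(-.014,.115))]
        cv2.polylines(a,[np.array(q)],True,c,1)
    return a
a=ov(im,"top",175,205,130,45,"")
b=ov(cv2.imread("pics/side1.png"),"side",225,140,60,75,"")
c=cv2.resize(im[205:250,325:400],None,fx=s,fy=s,interpolation=0)
cv2.imwrite("pics/o2.png",a)
o=np.zeros((600,800,3),np.uint8); o[:270,:780]=a; o[275:595,:360]=b[100:420]; o[275:545,350:800]=c
cv2.imwrite("pics/o1.png",o)
E
```

```text
rail [ 0.4628  0.1242 -0.1276] -7.309294144054857 [ 0.2  1.5  0.8 -0.9  0.5  0.3 -0.2  1.2  2.   1.4 -2.  -0.5 -1.9 -0.7
  0.6  0.5  0.1 -1.  -1.6  0.7 -1.  -0.1  0.5  3.1  1.  -0.8 -0.7 -0.4
 -0.6  1.5]
hook [ 0.4552 -0.34    0.    ] [ 0.1 -1.   0.6 -0.   1.3 -1.5  0.5  0.4  0.4  2.6 -0.3 -0.3 -0.3  0.
  0.6 -3.7  0.1 -1.7 -0.1  1.3  0.7 -0. ]
top [] [([291.3, 217.2], 0.53)]
side [([252.6, 212.1, 7.1, 12.1], 0.67)] [([253.5, 208.9], 0.62)]
```

View pics/o1.png

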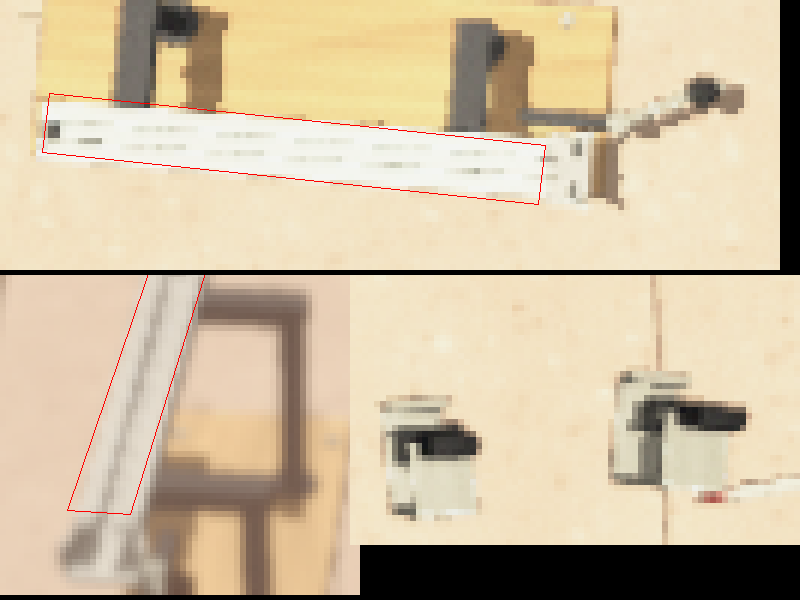

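```bash
python3 - <<'E'
from fit import *
im=cv2.imread("pics/top1.png").astype(int)
print([im[228,200].tolist(),im[215,240].tolist(),im[245,240].tolist()])
b=im[...,0]; r=im[...,2]
# channel = nearly grey; table is warm: r-b ; upper edge & lower edge subpixel by half level
d=(r-b).astype(float)
pts=[]
for u in range(184,276):
    col=d[212:250,u]
    g=np.where(col<15)[0]
    # lower edge: last grey row, subpixel crossing
    k=[i for i in g if 215<i+212<245]
    pts.append((u,212+min(k),212+max(k)))
print(pts[::6])
P=np.array(pts)
# subpixel lower edge
lo=[]
for u,_,m in pts:
    a,c=d[m-2:m,u].mean(),d[m+3:m+6,u].mean(); t=(a+c)/2
    for v in range(m-2,m+4):
        if d[v,u]<t<=d[v+1,u]: lo.append((u,v+(t-d[v,u])/(d[v+1,u]-d[v,u]))); break
lo=np.array(lo); s=(lo[:,0]>188)&(lo[:,0]<255)
f=np.polyfit(lo[s,0],lo[s,1],1); res=lo[s,1]-np.polyval(f,lo[s,0]); print("lower",f,res.std())
up=[]
for u,m,_ in pts:
    a,c=d[m+1:m+3,u].mean(),d[m-4:m-2,u].mean(); t=(a+c)/2
    for v in range(m+2,m-5,-1):
        if d[v,u]<t<=d[v-1,u]: up.append((u,v-(t-d[v,u])/(d[v-1,u]-d[v,u]))); break
up=np.array(up); s=(up[:,0]>188)&(up[:,0]<265)
keep=[i for i in range(len(up)) if s[i] and not(190<up[i,0]<202) and not(248<up[i,0]<262)]
g=np.polyfit(up[keep,0],up[keep,1],1); print("upper",g,(up[keep,1]-np.polyval(g,up[keep,0])).std())
for u in(190,225,255):
    a,c=[onz("top",(u,np.polyval(q,u)),.13) for q in(g,f)]; print(u,a.round(4),c.round(4))
A,B=[onz("top",(u,(np.polyval(g,u)+np.polyval(f,u))/2),.13) for u in(190,255)]
print("centerline",A,B,"yaw",np.degrees(np.arctan2(-(A-B)[0],(A-B)[1])))
row=lambda u:int(round((np.polyval(g,u)+np.polyval(f,u))/2))
for u in list(range(178,188))+list(range(264,282)): print(u,row(u),im[row(u)-2,u].tolist(),im[row(u)+2,u].tolist(),onz("top",(u,row(u)),.13)[:2].round(4))
E
```

```text
[[236, 244, 244], [155, 222, 243], [194, 225, 242]]Traceback (most recent call last):
  File "<stdin>", line 13, in <module>
ValueError: min() iterable argument is empty
```

```bash
cat > line.py <<'E'
from fit import *
im=cv2.imread("pics/top1.png").astype(int)
d=(im[...,2]-im[...,0]).astype(float)
E_=[]
for u in range(186,264):
    k=np.where(d[215:246,u]<22)[0]+215
    if len(k)<6: continue
    # row near centre; walk to crossing 27
    c=int(np.median(k)); out=[]
    for sg in(-1,1):
        v=c
        while d[v,u]<27 and abs(v-c)<14: v+=sg
        out.append(v-sg*(d[v,u]-27)/(d[v,u]-d[v-sg,u]))
    E_.append((u,*out))
E_=np.array(E_)
w=E_[:,2]-E_[:,1]; print(len(E_),np.round(w,1))
def rob(y):
    s=least_squares(lambda p:p[0]+p[1]*(E_[:,0]-225)-y,(230,.08),loss="soft_l1",f_scale=.2); print(s.x, np.median(abs(s.fun))); return s.x
U,L=rob(E_[:,1]),rob(E_[:,2])
for u in(190,225,255):
    a,c=[onz("top",(u,q[0]+q[1]*(u-225)),.13) for q in(U,L)]; print(u,a.round(4),c.round(4),"c",((a+c)/2).round(4))
M=(U+L)/2
A,B=[onz("top",(u,M[0]+M[1]*(u-225)),.13) for u in(190,255)]
print("yaw deg",np.degrees(np.arctan2(-(A-B)[0],(A-B)[1])))
for u in list(range(178,188))+list(range(264,282)):
    v=int(round(M[0]+M[1]*(u-225))); print(u,v,im[v-2,u].tolist(),im[v+2,u].tolist(),onz("top",(u,v),.13)[:2].round(4))
E
python3 line.py
```

```text
78 [ 9.9 10.1 10.2 10.1  9.6  9.4  9.1  9.  11.9 22.1 37.3 17.8  inf  7.5
 10.1 10.1 10.1  9.7  9.2  9.2  9.1  9.2  9.4  9.5  9.7  9.6  9.8 10.1
 10.1 10.1  9.7  9.3  9.2  9.2  9.   9.1  9.4  9.6  9.8  9.9 10.  10.2
 10.2 10.1  9.4  9.2  9.3  9.1  9.3  9.7  9.7  9.7  9.9 10.  10.2 10.3
 10.   9.6  9.4  9.2  9.1  9.2  9.5  9.7 12.7 24.7 41.6 33.4  7.  40.
  9.8  9.4  9.3  9.2  9.3  9.3  9.5  9.7]line.py:13: RuntimeWarning: divide by zero encountered in scalar divide
  out.append(v-sg*(d[v,u]-27)/(d[v,u]-d[v-sg,u]))
  df = [f_eval - f0 for f_eval in f_evals]
Traceback (most recent call last):
  File "line.py", line 19, in <module>
    U,L=rob(E_[:,1]),rob(E_[:,2])
        ~~~^^^^^^^^^
  File "line.py", line 18, in rob
    s=least_squares(lambda p:p[0]+p[1]*(E_[:,0]-225)-y,(230,.08),loss="soft_l1",f_scale=.2); print(s.x, np.median(abs(s.fun))); return s.x
ValueError: Residuals are not finite in the initial point.
```

```bash
sed -i 's/^w=E_.*/w=E_[:,2]-E_[:,1]; E_=E_[(w>8.5)\&(w<10.6)]/' line.py; python3 line.py 2>/dev/null
```

```text
[2.24817997e+02 7.69526799e-02] 0.14473402019768855
[2.34427283e+02 7.34277780e-02] 0.22381664683159386
190 [0.4849 0.216  0.13  ] [0.4574 0.2163 0.13  ] c [0.4712 0.2162 0.13  ]
225 [0.4749 0.1172 0.13  ] [0.4477 0.1177 0.13  ] c [0.4613 0.1175 0.13  ]
255 [0.4662 0.0324 0.13  ] [0.4394 0.033  0.13  ] c [0.4528 0.0327 0.13  ]
yaw deg -5.716663555123453
178 226 [197, 227, 242] [196, 227, 242] [0.4748 0.25  ]
179 226 [197, 228, 243] [196, 227, 243] [0.4747 0.2472]
180 226 [165, 208, 233] [164, 221, 241] [0.4746 0.2444]
181 226 [181, 224, 238] [225, 234, 236] [0.4746 0.2415]
182 226 [234, 241, 240] [215, 226, 225] [0.4745 0.2387]
183 226 [242, 245, 243] [186, 208, 210] [0.4744 0.2359]
184 227 [147, 157, 154] [232, 242, 242] [0.4715 0.2331]
185 227 [210, 226, 224] [232, 242, 242] [0.4715 0.2303]
186 227 [219, 233, 232] [234, 243, 243] [0.4714 0.2275]
187 227 [223, 236, 236] [232, 242, 242] [0.4713 0.2247]
264 233 [221, 232, 231] [233, 242, 242] [0.449  0.0073]
265 233 [174, 191, 191] [231, 241, 241] [0.4489 0.0044]
266 233 [161, 176, 184] [219, 233, 237] [0.4488 0.0016]
267 233 [169, 187, 196] [216, 231, 236] [ 0.4488 -0.0012]
268 233 [212, 228, 233] [221, 235, 239] [ 0.4487 -0.0041]
269 233 [220, 235, 239] [222, 236, 240] [ 0.4486 -0.0069]
270 233 [210, 227, 232] [168, 186, 195] [ 0.4486 -0.0097]
271 233 [205, 223, 228] [211, 226, 232] [ 0.4485 -0.0126]
272 233 [216, 231, 235] [218, 232, 237] [ 0.4484 -0.0154]
273 233 [151, 180, 200] [131, 159, 180] [ 0.4483 -0.0182]
274 233 [96, 129, 157] [85, 122, 152] [ 0.4483 -0.0211]
275 233 [78, 109, 136] [82, 110, 136] [ 0.4482 -0.0239]
276 233 [102, 124, 145] [104, 125, 145] [ 0.4481 -0.0268]
277 234 [107, 126, 148] [106, 126, 148] [ 0.4452 -0.0295]
278 234 [188, 221, 238] [190, 221, 237] [ 0.4452 -0.0324]
279 234 [199, 229, 243] [211, 234, 243] [ 0.4451 -0.0352]
280 234 [203, 231, 243] [211, 236, 243] [ 0.445 -0.038]
281 234 [200, 229, 243] [210, 234, 243] [ 0.4449 -0.0409]
```

```bash
cat > go.py <<'E'
import sys
from fit import *
RAIL=(.4618,.123,-.0998)
def plan(x,y,z,yaw=-.0998,sgn=1):
    "TCP target, tool x down, tool y = sgn * (cos yaw, sin yaw)"
    o=get_obs(); r0=R.from_quat(o["tool_rot"])
    ty=sgn*np.array([np.cos(yaw),np.sin(yaw),0]); tx=np.array([0,0,-1.]); 
    rt=R.from_matrix(np.stack([tx,ty,np.cross(tx,ty)],1))
    v=(r0.inv()*rt).as_rotvec(degrees=True)
    D=np.array([x,y,z])-o["position"]
    print("t",round(o["time"],2),"pos",o["position"].round(4),"q",o["q"].round(2),"w",round(o["grip_width"],4),"F",o["ft_force"].round(1))
    print("rotvec",v.round(2),"shift now-frame mm",(r0.inv().apply(D)*1e3).round(1),"shift target-frame mm",(rt.inv().apply(D)*1e3).round(1))
def rail(p): return W(RAIL,p)
def inrail(P):
    c,s=np.cos(RAIL[2]),np.sin(RAIL[2]); d=np.array(P)-[RAIL[0],RAIL[1],0]; return np.array([c*d[0]+s*d[1],-s*d[0]+c*d[1],d[2]])
E
python3 - <<'E'
from go import *
print(R.from_quat(get_obs()["tool_rot"]).as_matrix().round(3))
for s in(1,-1): plan(.455,-.34,.23,sgn=s)
E
```

```text
[[ 0.     0.294  0.956]
 [ 0.     0.956 -0.294]
 [-1.     0.     0.   ]]
t 3.4 pos [0.184  0.5973 0.2226] q [ 1.09  0.53  1.43 -0.    1.18 -0.18] w 0.087 F [0.8 0.1 0.8]
rotvec [78.6  0.  -0. ] shift now-frame mm [  -7.5 -816.   534.9] shift target-frame mm [ -7.4 363.1 905.6]
t 3.4 pos [0.184  0.5973 0.2226] q [ 1.09  0.53  1.43 -0.    1.18 -0.18] w 0.087 F [0.8 0.1 0.8]
rotvec [-101.4    0.     0. ] shift now-frame mm [  -7.5 -816.   534.9] shift target-frame mm [  -7.4 -363.1 -905.6]
```

```bash
python3 -m inch '[[87,[0,0,0],[9.8,0,0]],[87,[0,0,0],[9.8,0,0]],[87,[0,0,0],[9.8,0,0]],[87,[0,0,0],[9.8,0,0]],[87,[0,0,0],[9.8,0,0]],[87,[0,0,0],[9.8,0,0]],[87,[0,0,0],[9.8,0,0]],[87,[0,0,0],[9.8,0,0]]]' 20
python3 -m inch '[[87,[0,45,30],[0,0,0]],[87,[0,45,30],[0,0,0]],[87,[0,45,30],[0,0,0]],[87,[0,45,30],[0,0,0]],[87,[0,45,40],[0,0,0]],[87,[0,45,40],[0,0,0]],[50,[0,45,40],[0,0,0]],[50,[0,20,55],[0,0,0]],[50,[0,20,55],[0,0,0]],[50,[0,10,55],[0,0,0]],[50,[0,10,55],[0,0,0]],[50,[0,0,0],[0,0,0]]]'
python3 -c "
from go import *
plan(.455,-.34,.23)"
```

```text
time: 4.4
position: [0.1839, 0.5973, 0.2225]
tool_rot: [-0.534, -0.463, 0.534, -0.463]
ft_force: [0.1, -0.3, -0.1]
grip_width: 0.0873
time: 5.9
position: [0.5054, 0.0756, 0.2232]
tool_rot: [0.538, 0.462, -0.529, 0.465]
ft_force: [-0.2, -0.1, -0.5]
grip_width: 0.0506
t 5.9 pos [0.5054 0.0756 0.2232] q [-0.07  0.37  1.72  0.01  1.04  0.06] w 0.0506 F [-0.2 -0.1 -0.5]
rotvec [-2.31 -0.36 -0.67] shift now-frame mm [ -9.5   8.2 418.5] shift target-frame mm [ -6.8  -8.8 418.6]
```

```bash
python3 -m inch '[[50,[0,1,52],[-2.3,-0.4,-0.7]],[50,[0,0,52],[0,0,0]],[50,[0,0,52],[0,0,0]],[50,[0,0,52],[0,0,0]],[50,[0,0,52],[0,0,0]],[50,[0,0,52],[0,0,0]],[50,[0,0,52],[0,0,0]],[50,[0,0,52],[0,0,0]],[50,[0,0,0],[0,0,0]],[50,[0,0,0],[0,0,0]]]'
python3 - <<'E'
from go import *
plan(.455,-.34,.109)
a=[]
for n in("top","side"):
    im=imaging.camera(n)[:,:,::-1]; cv2.imwrite(f"pics/{n}2.png",im)
    p=get_obs()["position"]; u,v=proj(n,p).astype(int); print(n,u,v)
    a.append(cv2.resize(im[v-45:v+45,u-60:u+60],None,fx=3.3,fy=3.3,interpolation=2))
    for t in("tall_hook_grip","tall_hook"): print(t,[(np.round(x["pixel"],1),round(x["confidence"],2)) for x in imaging.tip_of(n,t)], proj(n,(.455,-.34,.125 if "grip" in t else 0)).round(1))
cv2.imwrite("pics/v2.png",np.hstack(a))
E
```

```text
time: 7.15
position: [0.4698, -0.3425, 0.2236]
tool_rot: [0.524, 0.476, -0.519, 0.479]
ft_force: [0.3, 1.1, -0.6]
grip_width: 0.0498
t 7.15 pos [ 0.4698 -0.3425  0.2236] q [-0.83  0.47  1.55  0.01  1.13 -0.74] w 0.0498 F [ 0.3  1.1 -0.6]
rotvec [ 0.65 -0.14 -0.38] shift now-frame mm [114.5 -15.7  -0.9] shift target-frame mm [114.6 -15.   -1.1]
top 396 222
tall_hook_grip [(array([385.7, 228.5]), 0.69)] [385.3 227.8]
tall_hook [(array([373.1, 231. ]), 0.63), (array([204.7, 172.4]), 0.52)] [373.9 227.8]
side 239 258
tall_hook_grip [(array([235.2, 296.4]), 0.76), (array([252.7, 155.5]), 0.39)] [235.1 293.6]
tall_hook [(array([236.1, 331.6]), 0.91)] [238.1 333. ]
```

View pics/v2.png

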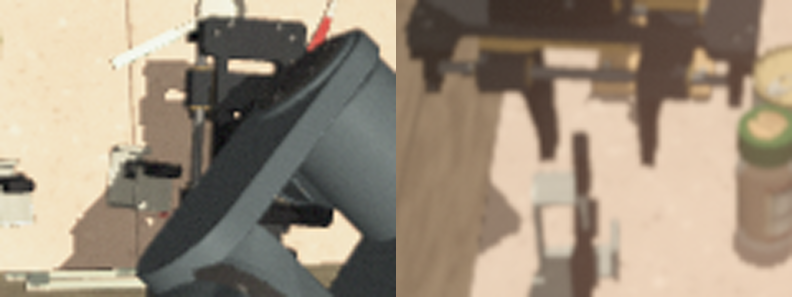

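Picture 4: in the side view the tall hook's fin stands between the open fingers, left of the middle by about 15 mm, as calculated. I'll shift over and descend.

```bash
python3 -m inch '[[50,[10,-15,-1],[0.6,-0.1,-0.4]],[50,[30,0,0],[0,0,0]],[50,[30,0,0],[0,0,0]],[50,[25,0,0],[0,0,0]],[50,[12,0,0],[0,0,0]],[50,[0,0,0],[0,0,0]]]'
python3 -c "
from go import *
plan(.455,-.34,.109)"
```

```text
time: 8.2
position: [0.4572, -0.3382, 0.1166]
tool_rot: [-0.523, -0.474, 0.523, -0.478]
ft_force: [-0.3, -0.4, 0.3]
grip_width: 0.0502
t 8.2 pos [ 0.4572 -0.3382  0.1166] q [-0.83  0.59  1.67 -0.    0.87 -0.74] w 0.0502 F [-0.3 -0.4  0.3]
rotvec [ 0.38  0.22 -0.22] shift now-frame mm [ 7.6 -2.1  2. ] shift target-frame mm [ 7.6 -2.1  2. ]
```

```bash
python3 -m inch '[[50,[7,-2,2],[0.4,0.2,-0.2]],[50,[0,0,0],[0,0,0]],[5,[0,0,0],[0,0,0]],[5,[0,0,0],[0,0,0]],[5,[0,0,0],[0,0,0]],[5,[0,0,0],[0,0,0]],[5,[0,0,0],[0,0,0]],[5,[0,0,0],[0,0,0]]]' 40
python3 - <<'E'
from go import *
plan(.455,-.34,.109)
a=[]
for n in("side",):
    im=imaging.camera(n)[:,:,::-1]
    a.append(cv2.resize(im[230:350,180:320],None,fx=5,fy=5,interpolation=2))
cv2.imwrite("pics/v3.png",a[0])
E
```

```text
time: 9.2
position: [0.4564, -0.3415, 0.1121]
tool_rot: [0.524, 0.472, -0.524, 0.476]
ft_force: [0.6, -0.1, -0.7]
grip_width: 0.0119
t 9.2 pos [ 0.4564 -0.3415  0.1121] q [-0.84  0.6   1.67  0.    0.86 -0.74] w 0.0119 F [ 0.6 -0.1 -0.7]
rotvec [-0.03  0.23 -0.26] shift now-frame mm [ 3.1 -1.6 -1.4] shift target-frame mm [ 3.1 -1.5 -1.4]
```

View pics/v3.png

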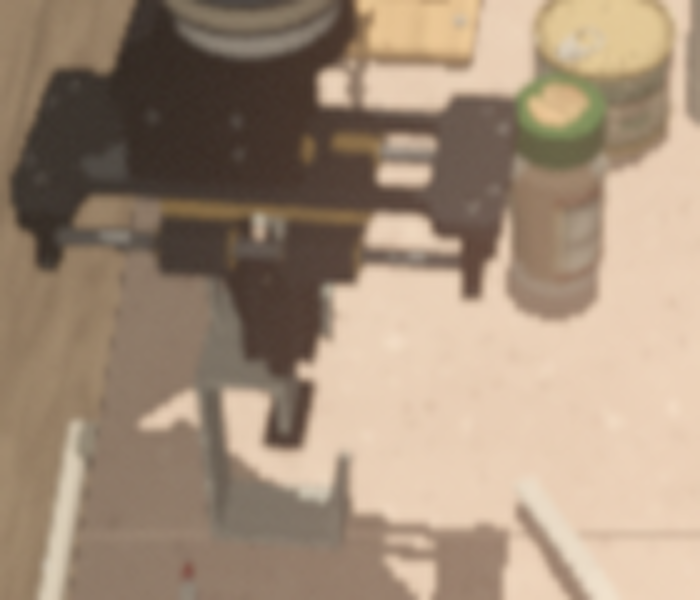

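Picture 5: the fin is pinched between the fingers (opening 11.9 mm), with the tall hook upright on its foot. I'll lift it above everything and carry it over.

```bash
python3 -m inch '[[5,[-40,0,0],[0,0,0]],[5,[-40,0,0],[0,0,0]],[5,[-40,0,0],[0,0,0]],[5,[-40,0,0],[0,0,0]],[5,[0,0,-30],[0,0,0]],[5,[0,0,-45],[0,0,0]],[5,[0,0,-45],[0,0,0]],[5,[0,0,-45],[0,0,0]],[5,[0,0,-45],[0,0,0]],[5,[0,0,-30],[0,0,0]],[5,[0,0,0],[0,0,0]],[5,[0,0,0],[0,0,0]]]' 40
python3 - <<'E'
from go import *
p=rail((0,-.19,0)); plan(p[0],p[1],.1645)
o=onz("top",(292.2,220.5),.15); print("knob",o.round(4),inrail(o).round(4), "tcp in rail",inrail(get_obs()["position"]).round(4))
E
```

```text
time: 10.75
position: [0.4782, -0.0945, 0.2733]
tool_rot: [-0.525, -0.474, 0.525, -0.473]
ft_force: [1.0, -0.7, -2.1]
grip_width: 0.0117
t 10.75 pos [ 0.4782 -0.0945  0.2733] q [-0.42  0.28  1.7   0.    1.16 -0.32] w 0.0117 F [ 1.  -0.7 -2.1]
rotvec [-0.16 -0.03  0.06] shift now-frame mm [108.8 -37.9 -24.6] shift target-frame mm [108.8 -37.9 -24.8]
knob [ 0.4821 -0.0725  0.15  ] [ 0.0397 -0.1925  0.15  ] tcp in rail [ 0.0379 -0.2148  0.2733]
```

```bash
python3 -m inch '[[5,[0,-30,-10],[0,0,0]],[5,[0,-8,-5],[0,0,0]],[5,[35,0,0],[0,0,0]],[5,[35,0,0],[0,0,0]],[5,[25,0,0],[0,0,0]],[5,[0,0,0],[0,0,0]],[5,[0,0,0],[0,0,0]]]' 40
python3 - <<'E'
from go import *
p=rail((0,-.19,0)); plan(p[0],p[1],.1645)
print("tcp in rail",inrail(get_obs()["position"]).round(4))
a=[]
for n in("side","top"):
    im=imaging.camera(n)[:,:,::-1]; cv2.imwrite(f"pics/{n}4.png",im)
    u,v=proj(n,rail((0,-.15,.13))).astype(int); w=im[v-50:v+50,u-50:u+50]
    a.append(cv2.resize(w,None,fx=4,fy=4,interpolation=2))
cv2.imwrite("pics/v4.png",np.hstack(a))
for n in("side","top"):
  for t in("tall_hook_slider","rail_mouth","tall_hook_grip"): print(n,t,[(np.round(x["pixel"],1),round(x["confidence"],2)) for x in imaging.tip_of(n,t)])
E
```

```text
time: 11.62
position: [0.4484, -0.0842, 0.1782]
tool_rot: [0.529, 0.467, -0.526, 0.476]
ft_force: [-0.2, -0.3, -2.0]
grip_width: 0.0116
t 11.62 pos [ 0.4484 -0.0842  0.1782] q [-0.43  0.37  1.9  -0.    0.86 -0.32] w 0.0116 F [-0.2 -0.3 -2. ]
rotvec [-0.67  0.32 -0.72] shift now-frame mm [ 13.5  -7.7 -17.5] shift target-frame mm [ 13.7  -7.3 -17.5]
tcp in rail [ 0.0073 -0.2075  0.1782]
side tall_hook_slider [(array([237.7, 217.1]), 0.94), (array([250.7, 210. ]), 0.65), (array([293.7, 280.5]), 0.2)]
side rail_mouth [(array([242.3, 200. ]), 0.76), (array([240.5, 236.7]), 0.46)]
side tall_hook_grip [(array([237.6, 198. ]), 0.87), (array([309.6, 198. ]), 0.48)]
top tall_hook_slider []
top rail_mouth [(array([264.5, 232.1]), 0.72)]
top tall_hook_grip []
```

View pics/v4.png

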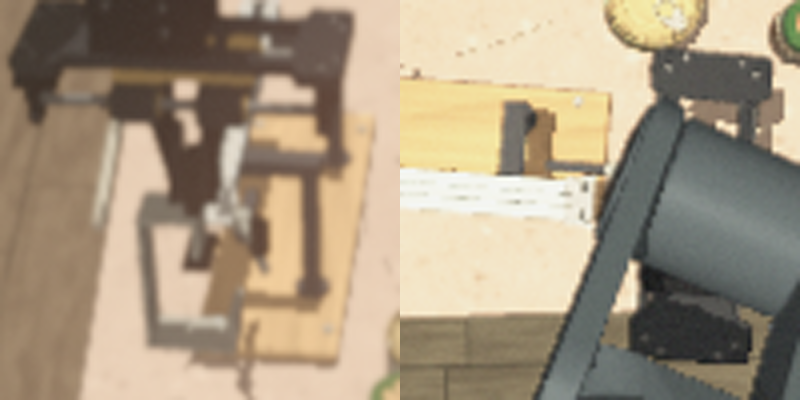

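```bash
python3 - <<'E'
from go import *
p=get_obs()["position"]
print(proj("side",p-[0,0,.047]),proj("side",p+[0,0,.013]),proj("side",rail((0,-.12,.115))),proj("top",rail((0,-.12,.115))),proj("side",rail((0,-.15,.13))))
E
```

```text
[238.82983561 215.82683208] [237.58817515 196.04440985] [242.08981604 200.65595847] [265.3297672  232.59888792] [240.01510474 202.67933215]
```

Picture 6: the held hook hangs straight in front of the flared mouth, with its strip on the robot side and the gate open behind. Predicted and detected pixels agree within about 1 px. I'll align it and descend.

```bash
python3 -m inch '[[5,[0,-7,0],[-0.7,0.3,-0.7]],[5,[7,0,0],[0,0,0]],[5,[6,0,0],[0,0,0]],[5,[0,0,0],[0,0,0]],[5,[0,0,0],[0,0,0]]]' 40
python3 - <<'E'
from go import *
p=rail((0,-.17,0)); plan(p[0],p[1],.1645)
print("tcp in rail",inrail(get_obs()["position"]).round(4))
E
```

```text
time: 12.65
position: [0.4397, -0.0822, 0.1639]
tool_rot: [-0.523, -0.476, 0.524, -0.475]
ft_force: [-0.1, 0.4, -2.6]
grip_width: 0.0115
t 12.65 pos [ 0.4397 -0.0822  0.1639] q [-0.44  0.39  1.93 -0.    0.83 -0.34] w 0.0115 F [-0.1  0.4 -2.6]
rotvec [ 0.15 -0.03  0.1 ] shift now-frame mm [ -0.6   1.6 -36.4] shift target-frame mm [ -0.6   1.5 -36.4]
tcp in rail [-0.0015 -0.2064  0.1639]
```

```bash
python3 -m inch '[[5,[0,1.5,-15],[0.2,0,0.1]],[5,[0,0,-15],[0,0,0]],[5,[0,0,-10],[0,0,0]],[5,[0,0,0],[0,0,0]],[5,[0,0,0],[0,0,0]]]' 40
python3 - <<'E'
from go import *
p=rail((0,-.125,0)); plan(p[0],p[1],.1645)
print("tcp in rail",inrail(get_obs()["position"]).round(4))
E
```

```text
time: 13.28
position: [0.4458, -0.0388, 0.1642]
tool_rot: [0.525, 0.475, -0.524, 0.475]
ft_force: [0.1, 0.1, -2.2]
grip_width: 0.0113
t 13.28 pos [ 0.4458 -0.0388  0.1642] q [-0.34  0.39  1.93  0.    0.83 -0.24] w 0.0113 F [ 0.1  0.1 -2.2]
rotvec [ 0.03 -0.04 -0.05] shift now-frame mm [ -0.3  -0.1 -37.6] shift target-frame mm [ -0.3  -0.2 -37.6]
tcp in rail [ 0.0002 -0.1626  0.1642]
```

```bash
python3 -m inch '[[5,[0,0,-10],[0,0,0]],[5,[0,0,-10],[0,0,0]],[5,[0,0,-8],[0,0,0]],[5,[0,0,0],[0,0,0]]]' 40
python3 - <<'E'
from go import *
p=rail((0,-.09,0)); plan(p[0],p[1],.1645)
print("tcp in rail",inrail(get_obs()["position"]).round(4))
im=imaging.camera("side"); 
for t in("tall_hook_slider","tall_hook_grip"): print(t,[(np.round(x["pixel"],1),round(x["confidence"],2)) for x in imaging.tip_of("side",t)],proj("side",get_obs()["position"]+[0,0,-.047 if "sl" in t else .013]))
E
```

```text
time: 13.78
position: [0.4488, -0.0094, 0.1642]
tool_rot: [0.525, 0.474, -0.524, 0.474]
ft_force: [-1.0, 0.6, -1.3]
grip_width: 0.0117
t 13.78 pos [ 0.4488 -0.0094  0.1642] q [-0.27  0.39  1.92  0.    0.83 -0.17] w 0.0117 F [-1.   0.6 -1.3]
rotvec [-0.02 -0.04 -0.05] shift now-frame mm [ -0.2  -0.2 -43. ] shift target-frame mm [ -0.3  -0.2 -43. ]
tcp in rail [ 0.0002 -0.133   0.1642]
tall_hook_slider [(array([243.2, 202.6]), 0.93)] [241.38543289 202.96189841]
tall_hook_grip [(array([242. , 184.1]), 0.8)] [240.28733789 183.92258796]
```

```bash
python3 -m inch '[[5,[0,0,-8],[0,0,0]],[5,[0,0,-8],[0,0,0]],[5,[0,0,-8],[0,0,0]],[5,[0,0,-8],[0,0,0]],[5,[0,0,-8],[0,0,0]],[5,[0,0,0],[0,0,0]]]' 40
python3 - <<'E'
from go import *
p=rail((0,-.09,0)); plan(p[0],p[1],.1645)
print("tcp in rail",inrail(get_obs()["position"]).round(4),get_obs()["moment"].round(2))
im=imaging.camera("side"); cv2.imwrite("pics/v5.png",cv2.resize(im[150:270,190:300,::-1],None,fx=5,fy=5,interpolation=2))
E
```

```text
time: 14.68
position: [0.4532, 0.0325, 0.1642]
tool_rot: [0.525, 0.474, -0.524, 0.474]
ft_force: [0.2, 1.0, -2.4]
grip_width: 0.0114
t 14.68 pos [0.4532 0.0325 0.1642] q [-0.18  0.39  1.91  0.    0.83 -0.07] w 0.0114 F [ 0.2  1.  -2.4]
rotvec [-0.1  -0.04 -0.06] shift now-frame mm [-0.3 -0.5 -0.9] shift target-frame mm [-0.3 -0.5 -0.9]
tcp in rail [ 0.0005 -0.0909  0.1642] [-0.12  0.07 -0.02]
```

View pics/v5.png

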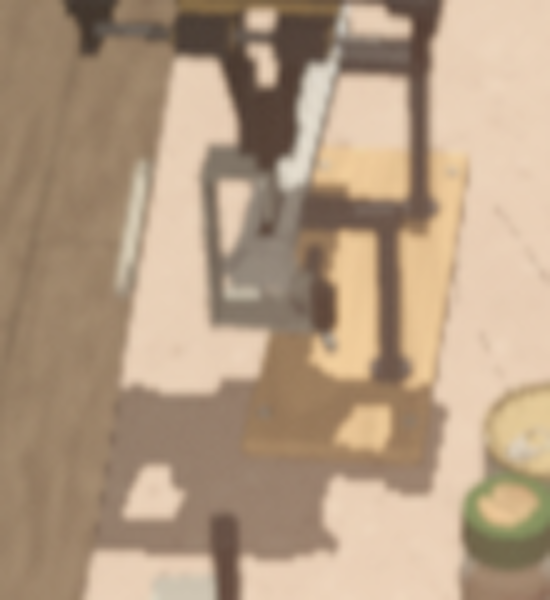

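Picture 7: the neck runs in the slot, the channel covers the slider, and there is almost no force. I'll slide on.

```bash
python3 -m inch '[[5,[0,-0.5,-12],[0,0,0]],[5,[0,0,-15],[0,0,0]],[5,[0,0,-15],[0,0,0]],[5,[0,0,-15],[0,0,0]],[5,[0,0,-15],[0,0,0]],[5,[0,0,-15],[0,0,0]],[5,[0,0,0],[0,0,0]]]' 40
python3 - <<'E'
from go import *
p=rail((0,.097,0)); plan(p[0],p[1],.1645)
print("tcp in rail",inrail(get_obs()["position"]).round(4),get_obs()["moment"].round(2))
E
```

```text
time: 15.6
position: [0.4623, 0.1256, 0.1643]
tool_rot: [0.525, 0.474, -0.524, 0.474]
ft_force: [-0.3, -0.0, -1.8]
grip_width: 0.0116
t 15.6 pos [0.4623 0.1256 0.1643] q [0.03 0.42 1.85 0.   0.86 0.13] w 0.0116 F [-0.3 -0.  -1.8]
rotvec [-0.08 -0.05 -0.09] shift now-frame mm [ -0.1  -0.4 -94.4] shift target-frame mm [ -0.2  -0.3 -94.4]
tcp in rail [0.0003 0.0026 0.1643] [-0.15  0.04 -0.01]
```

```bash
python3 -m inch '[[5,[0,-0.3,-15],[0,0,0]],[5,[0,0,-15],[0,0,0]],[5,[0,0,-15],[0,0,0]],[5,[0,0,-15],[0,0,0]],[5,[0,0,-12],[0,0,0]],[5,[0,0,-8],[0,0,0]],[5,[0,0,-5],[0,0,0]],[5,[0,0,0],[0,0,0]]]' 40
python3 - <<'E'
from go import *
p=rail((0,.097,0)); plan(p[0],p[1],.1645)
print("tcp in rail",inrail(get_obs()["position"]).round(4),get_obs()["moment"].round(2))
E
```

```text
time: 16.6
position: [0.4711, 0.2159, 0.1641]
tool_rot: [0.525, 0.474, -0.524, 0.474]
ft_force: [-0.4, -0.7, -1.4]
grip_width: 0.0118
t 16.6 pos [0.4711 0.2159 0.1641] q [ 0.21  0.47  1.76 -0.    0.91  0.32] w 0.0118 F [-0.4 -0.7 -1.4]
rotvec [-0.09 -0.02 -0.07] shift now-frame mm [-0.4 -0.  -3.6] shift target-frame mm [-0.4 -0.  -3.6]
tcp in rail [0.     0.0934 0.1641] [-0.09  0.01  0.01]
```

```bash
python3 -m inch '[[5,[0,0,-2],[0,0,0]],[5,[0,0,-2],[0,0,0]],[5,[0,0,-2],[0,0,0]],[5,[0,0,0],[0,0,0]]]' 40
python3 - <<'E'
from go import *
print("tcp in rail",inrail(get_obs()["position"]).round(4),get_obs()["ft_force"].round(1),get_obs()["moment"].round(2))
E
python3 -m inch '[[5,[0,0,-2],[0,0,0]],[5,[0,0,-2],[0,0,0]],[5,[0,0,0],[0,0,0]]]' 40
python3 - <<'E'
from go import *
print("tcp in rail",inrail(get_obs()["position"]).round(4),get_obs()["ft_force"].round(1),get_obs()["moment"].round(2))
E
```

```text
time: 17.1
position: [0.4712, 0.2164, 0.1642]
tool_rot: [-0.522, -0.472, 0.527, -0.477]
ft_force: [-0.7, 0.5, -1.4]
grip_width: 0.0122
tcp in rail [0.     0.0939 0.1642] [-0.7  0.5 -1.4] [-0.11  0.12 -0.01]
time: 17.48
position: [0.4713, 0.2169, 0.1644]
tool_rot: [-0.519, -0.471, 0.529, -0.479]
ft_force: [-0.2, -1.1, -2.4]
grip_width: 0.0119
tcp in rail [1.000e-04 9.440e-02 1.644e-01] [-0.2 -1.1 -2.4] [-0.34  0.09 -0.01]
```

```bash
python3 -m inch '[[30,[0,0,0],[0,0,0]],[30,[0,0,0],[0,0,0]],[30,[0,0,0],[0,0,0]],[30,[-20,0,0],[0,0,0]],[30,[-40,0,0],[0,0,0]],[30,[-40,0,0],[0,0,0]],[30,[0,0,40],[0,0,0]],[30,[0,0,50],[0,0,0]],[30,[0,0,50],[0,0,0]],[30,[0,0,50],[0,0,0]],[30,[0,0,0],[0,0,0]]]'
python3 - <<'E'
from go import *
print("tcp in rail",inrail(get_obs()["position"]).round(4),get_obs()["ft_force"].round(1))
a=[]
for n in("side","top"):
    im=imaging.camera(n)[:,:,::-1]; cv2.imwrite(f"pics/{n}6.png",im)
    u,v=proj(n,rail((0,.06,.13))).astype(int); w=im[v-50:v+50,u-50:u+50].copy()
    a.append(cv2.resize(w,None,fx=4,fy=4,interpolation=2))
    for t,m in(("tall_hook_slider",(0,.097,.115)),("tall_hook_grip",(0,.097,.175)),("tall_hook",(0,.097,.05))): print(n,t,[(np.round(x["pixel"],1),round(x["confidence"],2)) for x in imaging.tip_of(n,t)],proj(n,rail(m)).round(1))
cv2.imwrite("pics/v6.png",np.hstack(a))
E
```

```text
time: 18.85
position: [0.4557, 0.0286, 0.2721]
tool_rot: [-0.523, -0.471, 0.524, -0.48]
ft_force: [0.1, -0.2, -0.3]
grip_width: 0.0302
tcp in rail [ 0.0033 -0.0945  0.2721] [ 0.1 -0.2 -0.3]
side tall_hook_slider [(array([253.4, 159. ]), 0.51)] [253.3 158.7]
side tall_hook_grip [(array([253.8, 143.6]), 0.54)] [252.7 141. ]
side tall_hook [(array([252. , 177.8]), 0.7), (array([308.7, 197.4]), 0.59)] [254.  176.9]
top tall_hook_slider [(array([191.4, 226.4]), 0.68)] [189.9 226.9]
top tall_hook_grip [] [185.6 226.9]
top tall_hook [(array([194.6, 229. ]), 0.54)] [194. 227.]
```

View pics/v6.png

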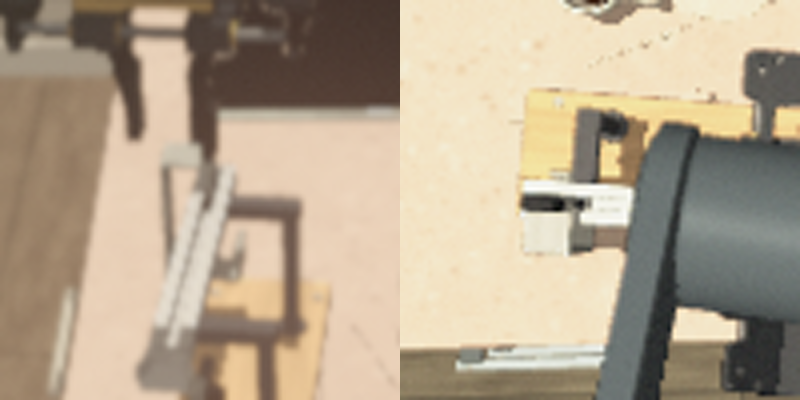

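```bash
python3 - <<'E'
from go import *
im=cv2.imread("pics/top6.png"); u0,v0=proj("top",rail((0,.06,.13))).astype(int)-50
g=im[v0+51,u0+25:u0+55].astype(int).max(1); print(u0+25,g.tolist())
for y in(.097-.012,.097+.012): print("fin top ends at home",proj("top",rail((0,y,.194))).round(1))
for y in(.097-.016,.097+.016): print("bridge ends at home",proj("top",rail((-.02,y,.152))).round(1))
print(im[v0+59,u0+25:u0+50].astype(int).max(1).tolist())
p=rail((.0393,-.192,0)); plan(p[0],p[1],.138)
E
```

```text
176 [243, 243, 243, 243, 219, 115, 67, 70, 73, 72, 71, 73, 70, 40, 28, 24, 90, 122, 87, 49, 49, 130, 142, 239, 244, 244, 244, 244, 244, 244]
fin top ends at home [188.6 227.2]
fin top ends at home [179.6 226.5]
bridge ends at home [192.4 234.5]
bridge ends at home [180.8 233.7]
[243, 243, 242, 243, 243, 233, 235, 235, 233, 234, 236, 237, 236, 235, 233, 235, 234, 149, 124, 125, 125, 124, 124, 123, 143]
t 19.25 pos [0.4555 0.0322 0.2717] q [-0.17  0.23  1.78 -0.01  1.12 -0.08] w 0.03 F [-0.8 -0.2 -0.1]
rotvec [ 0.62  0.5  -0.46] shift now-frame mm [134.8  34.4 100.2] shift target-frame mm [133.7  36.5 101. ]
```

Picture 8: the hook hangs at the closed end. The fin and bridge edges (columns 180.6, 188.5 and 192.5) match the predicted home columns (179.6, 188.6 and 192.4) within about 1 px. Now the gate.

```bash
python3 -m inch '[[42,[0,18,40],[0.6,0.5,-0.5]],[42,[0,18,40],[0,0,0]],[42,[10,0,20],[0,0,0]],[42,[35,0,0],[0,0,0]],[42,[35,0,0],[0,0,0]],[42,[0,0,0],[0,0,0]],[42,[0,0,0],[0,0,0]]]' 10
python3 - <<'E'
from go import *
p=rail((.0393,-.192,0)); plan(p[0],p[1],.138); print(inrail(get_obs()["position"]))
im=imaging.camera("side")[:,:,::-1]
u,v=proj("side",rail((.03,-.18,.14))).astype(int)
cv2.imwrite("pics/v7.png",cv2.resize(im[v-60:v+50,u-60:u+60],None,fx=5,fy=5,interpolation=2))
for t in("gate_knob",): print([(np.round(x["pixel"],1),round(x["confidence"],2)) for x in imaging.tip_of("side",t)],proj("side",rail((.0393,-.192,.146))).round(1))
E
```

```text
time: 20.12
position: [0.4865, -0.0695, 0.1916]
tool_rot: [0.523, 0.476, -0.521, 0.478]
ft_force: [-0.3, 0.2, 0.6]
grip_width: 0.042
t 20.12 pos [ 0.4865 -0.0695  0.1916] q [-0.37  0.39  1.8   0.    0.95 -0.28] w 0.042 F [-0.3  0.2  0.6]
rotvec [ 0.6   0.01 -0.25] shift now-frame mm [53.6 -4.7  2.8] shift target-frame mm [53.6 -4.4  2.9]
[ 0.04374648 -0.18911306  0.19164907]
[(array([253.9, 209.5]), 0.43), (array([253.1, 207.4]), 0.4), (array([256.8, 177.1]), 0.35)] [252.7 208.2]
```

View pics/v7.png

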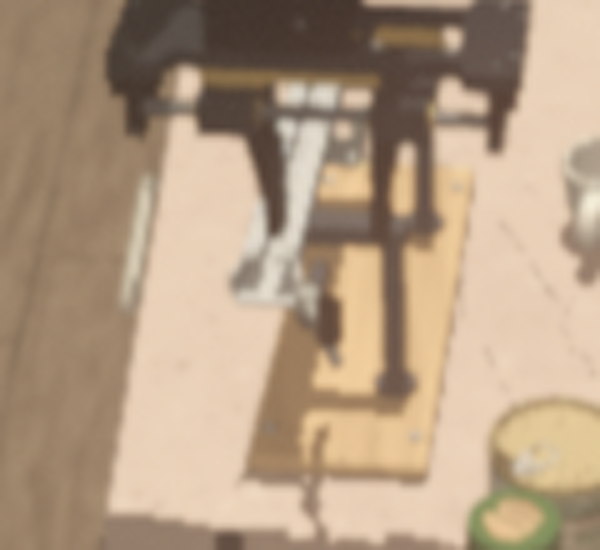

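Picture 9: the black knob at about (330,320) lies midway between the finger tips (278 and 380). I'll descend and pinch it lightly.

```bash
python3 -m inch '[[42,[20,-4,3],[0.6,0,-0.3]],[42,[22,0,0],[0,0,0]],[42,[11,0,0],[0,0,0]],[42,[0,0,0],[0,0,0]],[8,[0,0,0],[0,0,0]],[8,[0,0,0],[0,0,0]],[8,[0,0,0],[0,0,0]],[8,[0,0,0],[0,0,0]],[8,[0,0,0],[0,0,0]]]' 10
python3 -c "
from go import *
p=rail((.0393,-.192,0)); plan(p[0],p[1],.138); print(inrail(get_obs()['position']))"
```

```text
time: 21.35
position: [0.4876, -0.0733, 0.1449]
tool_rot: [0.526, 0.47, -0.522, 0.48]
ft_force: [-0.1, 0.0, -1.3]
grip_width: 0.0132
t 21.35 pos [ 0.4876 -0.0733  0.1449] q [-0.38  0.47  1.85 -0.    0.81 -0.28] w 0.0132 F [-0.1  0.  -1.3]
rotvec [ 0.09  0.26 -0.86] shift now-frame mm [ 6.8 -6.  -0.8] shift target-frame mm [ 6.9 -5.9 -0.7]
[ 0.04524685 -0.1927217   0.14493656]
```

```bash
python3 -m inch '[[30,[0,0,0],[0,0,0.0]],[30,[0,0,0],[0,0,-0.8]],[30,[5,0,0],[0,0,0]],[30,[4,0,0],[0,0,0]],[8,[0,0,0],[0,0,0]],[8,[0,0,0],[0,0,0]],[8,[0,0,0],[0,0,0]],[8,[0,0,0],[0,0,0]]]' 12
python3 -c "
from go import *
p=rail((.024,-.194,0)); plan(p[0],p[1],.138); print(inrail(get_obs()['position']))"
```

```text
time: 22.35
position: [0.488, -0.0736, 0.1352]
tool_rot: [-0.523, -0.474, 0.525, -0.476]
ft_force: [0.1, 0.3, -1.4]
grip_width: 0.0136
t 22.35 pos [ 0.488  -0.0736  0.1352] q [-0.37  0.49  1.84 -0.01  0.81 -0.27] w 0.0136 F [ 0.1  0.3 -1.4]
rotvec [ 0.08  0.28 -0.02] shift now-frame mm [ -2.8 -21.6   1. ] shift target-frame mm [ -2.8 -21.6   1. ]
[ 0.04561167 -0.19297492  0.13515578]
```

```bash
python3 -m inch '[[8,[0,-11,2],[0,0,0]],[8,[0,-11,1],[0,0,0]],[8,[0,-7,-1],[0,0,0]],[8,[0,-7,-2],[0,0,0]],[8,[0,-6,-3],[0,0,0]],[8,[0,-6,-4],[0,0,0]],[8,[0,0,0],[0,0,0]]]' 12
python3 -c "
from go import *
p=rail((-.0124,-.173,0)); plan(p[0],p[1],.138); print(inrail(get_obs()['position']))"
```

```text
time: 23.22
position: [0.4458, -0.0665, 0.1356]
tool_rot: [0.525, 0.467, -0.523, 0.483]
ft_force: [1.1, -1.4, -1.2]
grip_width: 0.0134
t 23.23 pos [ 0.4458 -0.0665  0.1356] q [-0.39  0.44  1.96 -0.01  0.72 -0.28] w 0.0134 F [ 1.1 -1.4 -1.2]
rotvec [ 0.06  0.77 -1.07] shift now-frame mm [ -2.9 -15.3 -17.2] shift target-frame mm [ -2.4 -15.4 -17.2]
[ 0.00298958 -0.19019329  0.13564614]
```

```bash
python3 -m inch '[[8,[-1,-7,-6],[0,0.4,-0.5]],[8,[-1,-7,-8],[0,0.4,-0.5]],[8,[0,-4,-8],[0,0,0]],[8,[0,-2,-8],[0,0,0]],[8,[0,-1,-8],[0,0,0]],[8,[0,0,-4],[0,0,0]],[8,[0,0,0],[0,0,0]]]' 12
python3 -c "
from go import *
p=rail((-.018,-.152,0)); plan(p[0],p[1],.138); print(inrail(get_obs()['position']))"
```

```text
time: 24.1
position: [0.4301, -0.0252, 0.1374]
tool_rot: [-0.519, -0.474, 0.523, -0.482]
ft_force: [3.7, -2.0, -7.2]
grip_width: 0.0136
t 24.1 pos [ 0.4301 -0.0252  0.1374] q [-0.31  0.42  1.99 -0.02  0.72 -0.21] w 0.0136 F [ 3.7 -2.  -7.2]
rotvec [ 0.73  0.69 -0.27] shift now-frame mm [-0.6 -1.2  1.4] shift target-frame mm [-0.6 -1.2  1.4]
[-0.01679988 -0.15060774  0.13741988]
```

```bash
python3 -m inch '[[8,[0,0,-3],[0.7,0.7,-0.3]],[8,[0,0,-3],[0,0,0]],[8,[0,0,0],[0,0,0]]]' 12
python3 -c "
from go import *
p=rail((-.018,-.152,0)); plan(p[0],p[1],.138); print(inrail(get_obs()['position']))"
python3 -m inch '[[40,[0,0,0],[0,0,0]],[40,[0,0,0],[0,0,0]],[40,[-10,0,0],[0,0,0]],[40,[-40,0,0],[0,0,0]],[40,[-40,0,0],[0,0,0]],[40,[0,0,60],[0,0,0]],[40,[0,0,60],[0,0,0]],[40,[0,0,60],[0,0,0]],[40,[0,0,60],[0,0,0]],[40,[0,0,0],[0,0,0]]]'
python3 - <<'E'
from go import *
print(get_obs()["position"])
a=[]
for n,k in(("top",(-.01,-.152,.14)),("side",(-.01,-.152,.14)),):
    im=imaging.camera(n)[:,:,::-1]; cv2.imwrite(f"pics/{n}8.png",im)
    u,v=proj(n,rail(k)).astype(int)
    w=cv2.resize(im[v-35:v+35,u-35:u+35],None,fx=5.6,fy=5.6,interpolation=0)
    q=((proj(n,rail((-.018,-.152,.151)))-[u-35,v-35]+.5)*5.6).astype(int); print(n,"pred knob top",q,proj(n,rail((-.018,-.152,.146))).round(1),[(np.round(x["pixel"],1),round(x["confidence"],2)) for x in imaging.tip_of(n,"gate_knob")])
    a.append(w)
cv2.imwrite("pics/v8.png",np.hstack(a))
E
```

```text
time: 24.48
position: [0.4301, -0.0247, 0.1375]
tool_rot: [-0.518, -0.475, 0.525, -0.48]
ft_force: [2.9, -0.9, -7.1]
grip_width: 0.0132
t 24.48 pos [ 0.4301 -0.0247  0.1375] q [-0.31  0.42  1.99 -0.02  0.73 -0.2 ] w 0.0132 F [ 2.9 -0.9 -7.1]
rotvec [0.68 0.78 0.1 ] shift now-frame mm [-0.5 -1.2  1.9] shift target-frame mm [-0.5 -1.2  1.9]
[-0.01684011 -0.15012901  0.13746584]
time: 25.72
position: [0.4061, -0.2627, 0.2392]
tool_rot: [-0.514, -0.479, 0.524, -0.481]
ft_force: [-0.1, 0.8, -0.4]
grip_width: 0.0399
[ 0.40607834 -0.26269207  0.23922396]
top pred knob top [199 216] [276.2 240. ] [(array([274.7, 237.4]), 0.55)]
side pred knob top [184 182] [232.6 197.7] [(array([242.7, 199.9]), 0.5), (array([234.1, 197.7]), 0.36), (array([300. , 248.2]), 0.22)]
```

View pics/v8.png

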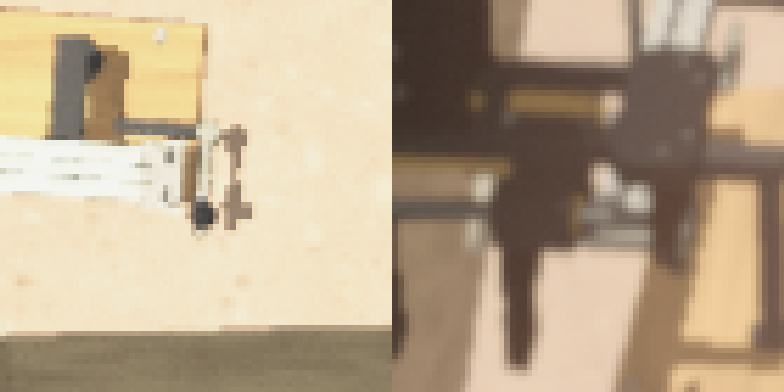

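```bash
python3 - <<'E'
from go import *
im=cv2.imread("pics/top8.png"); u,v=271-0,240
g=im[228:250,264:290].max(2).astype(float); m=(g<75)
ys,xs=np.nonzero(m); print("dark blob",m.sum(),xs.mean()+264,ys.mean()+228)
for th in(0,.06,.12,.2):
    k=(.024-.042*np.cos(th),-.152-.042*np.sin(th),.150); print(th,proj("top",rail(k)).round(2))
print("hinge",proj("top",rail((.024,-.152,.126))).round(1))
for n in("top",):
    imaging.camera(n); print([(np.round(x["pixel"],1),round(x["confidence"],2)) for t in("gate_hinge","tall_hook_slider","rail_stop") for x in imaging.tip_of(n,t)], proj(n,rail((.024,-.152,.146))),proj(n,rail((0,.097,.115))),proj(n,rail((0,.115,.115))))
c=cv2.resize(imaging.camera("top")[195:250,165:295,::-1],None,fx=6,fy=6,interpolation=0); cv2.imwrite("pics/v9.png",c)
E
```

```text
dark blob 6 277.5 240.0
0 [276.2  240.07]
0.06 [277.1  240.12]
0.12 [278.01 240.1 ]
0.2 [279.21 240.  ]
hinge [277.1 225.1]
[(array([279.3, 223.5]), 0.56), (array([189.3, 224.3]), 0.82), (array([278.7, 224.6]), 0.32), (array([185.7, 225.1]), 0.8)] [277.29066259 225.01738967] [189.85008476 226.92151272] [183.57615318 226.44960475]
```

View pics/v9.png

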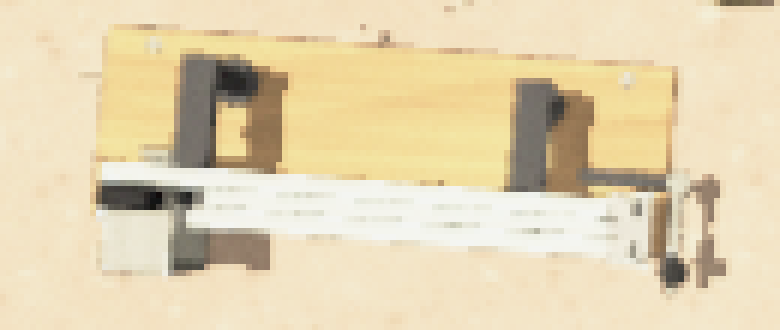

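Picture 10: the gate arm lies across the open end with the knob at about (277.3,240), and the hook is at the closed end. The knob-to-hinge offset suggests about 0 to 0.05 rad, so I'll give a gentle confirming push with closed fingers.

```bash
python3 -m inch '[[0,[0,12,-30],[1,0.5,0.3]],[0,[0,12,-30],[0,0,0]],[0,[20,0,0],[0,0,0]],[0,[20,0,0],[0,0,0]],[0,[20,0,0],[0,0,0]],[0,[20,0,0],[0,0,0]],[0,[10,0,0],[0,0,0]],[0,[0,0,0],[0,0,0]]]'
python3 -c "
from go import *
p=rail((-.018,-.175,0)); plan(p[0],p[1],.137); print(inrail(get_obs()['position']))"
```

```text
time: 27.18
position: [0.4376, -0.1939, 0.1466]
tool_rot: [-0.519, -0.479, 0.521, -0.479]
ft_force: [0.5, 0.3, -0.3]
grip_width: 0.0004
t 27.18 pos [ 0.4376 -0.1939  0.1466] q [-0.65  0.45  1.87 -0.    0.82 -0.57] w 0.0004 F [ 0.5  0.3 -0.3]
rotvec [1.08 0.1  0.09] shift now-frame mm [   9.4  -22.8 -143.2] shift target-frame mm [   9.6  -25.5 -142.7]
[ 0.00750508 -0.31770017  0.1466006 ]
```

```bash
python3 -m inch '[[0,[0,-8,-40],[1,0,0]],[0,[0,-8,-40],[0,0,0]],[0,[0,-8,-35],[0,0,0]],[0,[9,0,-10],[0,0,0]],[0,[0,0,0],[0,0,0]],[0,[0,0,0],[0,0,0]]]'
python3 -c "
from go import *
p=rail((-.018,-.175,0)); plan(p[0],p[1],.137); print(inrail(get_obs()['position']))"
```

```text
time: 27.92
position: [0.4302, -0.0677, 0.1403]
tool_rot: [0.525, 0.47, -0.524, 0.479]
ft_force: [0.5, 0.8, 0.0]
grip_width: 0.0009
t 27.93 pos [ 0.4302 -0.0677  0.1403] q [-0.41  0.42  1.98 -0.01  0.73 -0.31] w 0.0009 F [0.5 0.8 0. ]
rotvec [-0.    0.4  -0.57] shift now-frame mm [  3.1  -5.6 -17.9] shift target-frame mm [  3.3  -5.5 -17.9]
[-0.01245296 -0.19285571  0.1402712 ]
```

```bash
python3 -m inch '[[0,[2,-5,-10],[0,0.4,-0.6]],[0,[0,0,-8],[0,0,0]],[0,[0,0,-5],[0,0,0]],[0,[0,0,-4],[0,0,0]],[0,[0,0,-4],[0,0,0]],[0,[0,0,-3],[0,0,0]]]'
python3 -c "
from go import *
o=get_obs(); print(inrail(o['position']),o['ft_force'],o['moment'])"
python3 -m inch '[[0,[0,0,-4],[0,0,0]],[0,[0,0,-4],[0,0,0]]]'
python3 -c "
from go import *
o=get_obs(); print(inrail(o['position']),o['ft_force'],o['moment'])"
```

```text
time: 28.68
position: [0.4286, -0.0452, 0.1385]
tool_rot: [-0.514, -0.473, 0.528, -0.484]
ft_force: [-3.8, -12.2, -1.7]
grip_width: 0.0001
[-0.01626069 -0.1706778   0.13847118] [ -3.77049933 -12.22290946  -1.72609328] [-2.32076438  0.74593781  0.03073524]
time: 28.92
position: [0.4287, -0.0451, 0.1386]
tool_rot: [-0.506, -0.472, 0.53, -0.49]
ft_force: [-4.7, -17.8, -0.6]
grip_width: 0.0
[-0.01616708 -0.17055238  0.13861011] [ -4.72893173 -17.78273323  -0.64121104] [-3.14769562  0.9156518   0.02247805]
```

The knob resists firmly (12 to 18 N, no travel), so the gate is on its stop. I'll back off and do a last check.

```bash
python3 -m inch '[[0,[0,0,15],[0,0,0]],[0,[0,0,10],[0,0,0]],[0,[-40,0,0],[0,0,0]],[0,[-50,0,0],[0,0,0]],[0,[-20,0,50],[0,0,0]],[0,[0,0,50],[0,0,0]],[0,[0,0,50],[0,0,0]],[0,[0,0,40],[0,0,0]],[0,[0,0,0],[0,0,0]],[0,[0,0,0],[0,0,0]]]'
python3 - <<'E'
from go import *
o=get_obs(); print(o["position"],o["ft_force"].round(1))
im=imaging.camera("top"); s=imaging.camera("side")
for n,t in(("top","tall_hook_slider"),("side","tall_hook_slider"),("top","tin"),("top","spice_jar"),("top","cup"),("side","short_hook"),("side","tin"),("side","spice_jar")): print(n,t,[(np.round(x["pixel"],1).tolist(),round(x["confidence"],2)) for x in imaging.tip_of(n,t)[:2]])
g=im[228:250,264:290].max(2); ys,xs=np.nonzero(g<90); print("knob",xs.mean()+264,ys.mean()+228)
c=cv2.resize(im[170:260,165:345,::-1],None,fx=4.4,fy=4.4,interpolation=2); cv2.imwrite("pics/v10.png",c)
E
```

```text
time: 30.18
position: [0.414, -0.2587, 0.2611]
tool_rot: [-0.506, -0.473, 0.529, -0.49]
ft_force: [-0.3, 0.2, 0.0]
grip_width: 0.0007
[ 0.41400927 -0.25873049  0.26114397] [-0.3  0.2  0. ]
top tall_hook_slider [([192.9, 224.9], 0.7), ([322.1, 190.5], 0.67)]
side tall_hook_slider [([252.0, 160.3], 0.6)]
top tin [([284.6, 187.1], 0.77)]
top spice_jar [([323.4, 191.0], 0.83)]
top cup [([201.7, 172.9], 0.57), ([284.7, 186.6], 0.31)]
side short_hook [([237.5, 294.5], 0.64)]
side tin [([299.6, 253.5], 0.87)]
side spice_jar [([290.5, 282.4], 0.61)]
knob 277.0 239.8
```

View pics/v10.png

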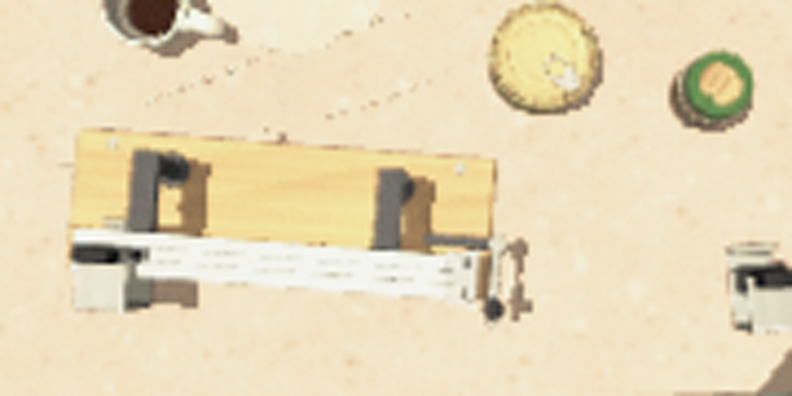

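Picture 11: the hook is at the closed end (fin at about (187,227) in the full image), the gate is across the mouth with its knob at (277,240), the bystanders have not moved, and the arm is clear.

```bash
python3 -c "
from rig import robot
print(robot.hand_in())"
```

```text
the job is handed in; nothing more can be done
None
```

The taller hook is in the rail at the closed end, upright strip on the side away from the posts. The gate is shut across the open end. I handed the job in at about 30 s; no verdict came back.

**Hook home:** sliding in met almost no force. The hook stopped about 3 mm before my calculated home position, which fits the uncertainty in where I gripped it and in the rail fit. After release, the edges of the fin and bridge lay within about 1 pixel (2.6 mm) of where they should be when fully home.

**Gate shut:** a final push on the knob met 12 to 18 N with no travel. The last picture puts the knob at about 0.05 rad from shut, against the 0.12 rad limit, with about 0.06 rad of measurement error.

**Bystanders and arm:** the tin, jar and cup look where they started, and so does the short hook. The arm was clear with about zero force at hand-in.

**Disagreements:**
- The networks' slider points scattered by 1 to 3 pixels between pictures. The last top-view one was 3 pixels (about 8 mm) short of home, so I trusted the contact stop and the edge measurements instead.
- The networks' first fit of the rail angle was 7.3°. I used the 5.7° from the channel's edges, and the insertion bore that out.

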